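# Set out the bedside things for the night

### The job

Set out the resident's things for the night: stand the blue denture case in the middle of the rectangular rubber mat with its long side along the mat's long side, the small pill tin centred on top of the case, and the drinking glass upright in the middle of the round coaster. Stand the white cream jar on the bare table halfway between the glass and the case, on the straight line between them. Do not drop the glass or tip it over, finish with all four upright and let go, and leave the big tin, the nail brush and the roll of tape where they are.

Things in the scene. Friction and masses are not known exactly. Their poses are not given: they have to be found in the camera images.
- glass_mid (a point): Clear drinking glass, loose, open top, standing upright (all sizes here in mm): a round cup 95 high, 62 across at the rim and somewhat narrower at the foot, wall 3. The point is on its axis half-way up (47.5 above its underside). z axis up.
- case_mid (a point): Blue plastic denture case with its lid shut, loose: a box 84 long (its x axis) by 60 wide (y) by 40 high with a flat top; grey seam round it, grey hinge knuckles and catch on the short ends. The lid does not open. The point is its centre, 20 above its underside. z axis up.
- tin_mid (a point): Small round stainless pill tin, loose, lying flat: 48 across, 20 high. The point is its centre, 10 above its underside. z axis up.
- jar_mid (a point): White plastic cream jar, loose, upright: 46 high; body 43 across up to 30 high, ribbed screw cap 46 across above that. The point is its centre, 23 above its underside. z axis up.
- mat: Dark rubber rectangular mat, fixed to the table: 95 (its x) by 124 (its y, the long side) by 4 thick. Origin at the centre of its underside, on the table. Place of the denture case.
- coaster: Round cork coaster, fixed to the table: 92 across, 4 thick. Origin at the centre of its underside, on the table. Place of the glass. Its centre is always 280 from the mat's centre, on the line through the mat's centre along the mat's y axis, to the left or to the right of the mat.
- big_tin_mid (a point): Big round stainless tin, loose, to be left alone: 76 across, 30 high. Point at its centre.
- nailbrush_mid (a point): Wooden nail brush with white bristles, loose, to be left alone: 80 (x) by 38 (y) by 30 high. Point at its centre.
- tape_mid (a point): Roll of paper tape lying flat, loose, to be left alone: ring 66 outside, 40 inside, 25 high. Point at its centre.
Mind the look-alikes: they are no part of the job. Leave any orange or purple look-alike of the part that bears jar_mid alone.

How it is judged:
By the outcome, as a careful person would: the job done as asked, in the order asked, and still so for the second after the job is handed in, with the robot touching nothing.
It also fails if it takes over 106 s, if anything falls off the work surface, if the arm or the gripper's body presses on something with over 40 N, if the wrist force passes 120 N, or if a joint passes its speed limit or range.

### The arm

A 6-joint arm with a two-finger parallel gripper is mounted at the origin on the work surface. World frame = base frame: x ahead of the robot, y to its left, z up, the work surface at z = 0. Lengths are in m, angles in rad, forces in N, time in s.
With the tool pointing down it reaches from about 0.275 to 0.825 m from the base axis. Payload 4.9 kg.
Tool frame: the origin (TCP) lies midway between the tips of the shut fingers; the grasp point (between the pads) lies 19 mm behind it (bot.grip_depth is the distance from the TCP to the grasp point, in m); y points along the fingers, x is the direction in which the jaws open and shut, and the axes are right-handed (so a half turn about y gives the same grasp; the last joint's range is limited). The gripper opens to 85 mm and grips with 20 to 120 N. Pads are 22 mm wide; open, the fingers measure 114 mm over their backs; the gripper's body (76 mm by 85 mm) begins 54 mm behind the grasp point. The pads swing forward as they close: fully open they stand 13 mm farther back than shut.
Start: joints at [-1.278, 0.326, -0.193, 1.052, 0, 1.437], TCP at [0.228, -0.501, 0.231] pointing down, gripper open.
Joint ranges: [-2.65, 2.65], [-0.97, 1.79], [-1.3, 1.35], [-1.93, 2.1], [-1.47, 1.37], [-3.14, 3.14]. Speed limits (rad/s): [2.57, 2.57, 3.14, 3.14, 3.14, 3.14].

### API

Orientations are given as a unit quaternion [w, x, y, z].
In Python, from cell import bot gives the robot as it stands. Calls block until the motion is done:
- bot.move_pose(position, orientation): joint-space move of the TCP to a pose.
- bot.move_linear(position, speed=0.15, rotation=None, until_force=None): straight line of the TCP; rotation=None keeps the orientation; speed is the mean speed in m/s. With until_force (N) it stops when the force on the tool has changed by that much, and returns True; else False.
- bot.goto_joints(angles): joint-space move.
- bot.set_gripper(opening, grasp_force=None): opening from 0.0 (shut) to 1.0 (fully open); grasp_force is the grip in N (None keeps the last); returns when the fingers have stopped.
- bot.wait(seconds).
- bot.solve_ik(position, orientation): joint angles nearest the present ones, or None.
- bot.camera(name): name is "scene" or "top" or "wrist"; returns the picture (384x512x3 uint8, red, green, blue); there is no depth.
- bot.calibration(name): a dict with "mtx" (3x3 intrinsics, pixels), "extrinsics" (4x4, takes a point from world to camera coordinates); the wrist camera has in their place "hand_eye" (4x4, takes a point from camera to tool coordinates, whose origin is the TCP and whose axes are the tool frame's). Camera axes: x right, y down, z forward; pixel columns grow to the right and rows downward; lengths in m; the calibration is good to about 2 mm. The wrist camera is an equidistant fisheye: a pixel r from the principal point sees the ray r / f radians off the axis. A picture is of the moment at which its call begins: read the wrist's pose just before it. calibration takes no time and is no camera call.
A pose or a line that the arm cannot do raises bot.PlanningError and nothing moves.
- bot.close_job(): hands the job in, once; it reports no verdict.
Trained networks look in the newest picture that a camera, given by its name, has taken for a name from the list of things; names that differ only in an ending like _2 or _b are one class to them, and where a whole thing is asked for, a point or a joint stands for the part that bears it (a point fixed in the world has none). Each returns a list of dicts, best first, with "confidence" (0 to 1); they miss things now and then, are a little off and sometimes report something else, mostly with a low value. They report only what shows in the picture. A call takes as long as a camera call. They do not tell look-alikes from the thing itself.
- bot.search_frame(camera, thing): "bbox" ([left, top, width, height] in pixels, round what is visible of it).
Readings, each from a call of its own:
- bot.read_clock(): time.
- bot.read_joint_positions(): joint angles.
- bot.read_joint_vel(): joint speeds.
- bot.read_joint_efforts(): joint torques, N m.
- bot.read_position(): TCP position.
- bot.read_tool_rot(): TCP orientation.
- bot.read_ft_force(): force on the tool from outside, world axes, zero at the start.
- bot.read_moment(): the same for the moment, N m.
- bot.read_gripper_width(): opening from 0.0 (shut) to 1.0 (fully open).
Only numpy, scipy, OpenCV 4.12 (cv2) and the standard library are available. Lean on these libraries where they do the work, as an engineer would, in place of code of your own. Each camera call takes 0.05 s, during which the arm holds its last target.

## Working session

There is one attempt and no reset: what is moved stays moved. The work goes in short steps, each a Python script; the robot and the scene stay as the last script left them, time stands still between calls to the robot, and variables do not carry over. Pictures are saved under pics/ and viewed, and the job is handed in when it is done.

```bash
mkdir -p pics; ls; python3 - <<'E'
from cell import bot
import cv2,numpy as np
for n in ("scene","top","wrist"):
    im=bot.camera(n); cv2.imwrite(f"pics/a_{n}.png",cv2.resize(im[:,:,::-1],None,fx=1.5,fy=1.5))
    c=bot.calibration(n); print(n,{k:np.round(v,4).tolist() if not isinstance(v,str) else v for k,v in c.items()})
    for t in ["glass_mid","case_mid","tin_mid","jar_mid","mat","coaster","big_tin_mid","nailbrush_mid","tape_mid"]:
        print(t,[(np.round(d["bbox"]).tolist(),round(d["confidence"],2)) for d in bot.search_frame(n,t)])
print(bot.read_clock(),bot.read_position(),bot.read_tool_rot(),bot.grip_depth)
E
```

```text
pics
scene {'mtx': [[380.0999, 0.0, 257.1314], [0.0, 380.0999, 185.3738], [0.0, 0.0, 1.0]], 'extrinsics': [[0.4753, 0.8798, 0.009, -0.2387], [0.6451, -0.3415, -0.6836, -0.3064], [-0.5983, 0.3307, -0.7298, 1.1616], [0.0, 0.0, 0.0, 1.0]]}
glass_mid [([391.0, 136.0, 33.0, 44.0], 0.96)]
case_mid [([282.0, 133.0, 40.0, 36.0], 0.86), ([317.0, 192.0, 70.0, 52.0], 0.5)]
tin_mid [([343.0, 124.0, 18.0, 17.0], 0.49)]
jar_mid [([202.0, 187.0, 21.0, 27.0], 0.92), ([162.0, 177.0, 22.0, 30.0], 0.79), ([167.0, 153.0, 19.0, 24.0], 0.66)]
mat [([315.0, 194.0, 74.0, 49.0], 0.75), ([390.0, 136.0, 33.0, 46.0], 0.39)]
coaster [([201.0, 240.0, 49.0, 41.0], 0.71)]
big_tin_mid [([103.0, 272.0, 49.0, 44.0], 0.85)]
nailbrush_mid []
tape_mid [([100.0, 210.0, 33.0, 29.0], 0.65)]
top {'mtx': [[350.1049, 0.0, 256.6282], [0.0, 350.1049, 195.7633], [0.0, 0.0, 1.0]], 'extrinsics': [[-0.0225, -0.9997, -0.0009, -0.0037], [-0.9983, 0.0225, -0.0531, 0.515], [0.0531, -0.0003, -0.9986, 1.0118], [0.0, 0.0, 0.0, 1.0]]}
glass_mid [([113.0, 153.0, 35.0, 25.0], 0.78)]
case_mid [([190.0, 205.0, 20.0, 27.0], 0.77)]
tin_mid [([134
[... 220 characters left out ...]
34.0], 0.84)]
big_tin_mid [([136.0, 216.0, 16.0, 16.0], 0.65), ([345.0, 145.0, 31.0, 28.0], 0.63), ([186.0, 205.0, 24.0, 32.0], 0.34), ([278.0, 141.0, 31.0, 30.0], 0.17)]
nailbrush_mid [([248.0, 203.0, 12.0, 32.0], 0.65)]
tape_mid [([339.0, 200.0, 26.0, 26.0], 0.85)]
wrist {'mtx': [[297.3186, 0.0, 252.972], [0.0, 297.3186, 193.0971], [0.0, 0.0, 1.0]], 'hand_eye': [[1.0, 0.0007, -0.0002, -0.001], [0.0004, -0.3247, 0.9458, -0.1416], [0.0006, -0.9458, -0.3247, 0.083], [0.0, 0.0, 0.0, 1.0]]}
glass_mid []
case_mid []
tin_mid []
jar_mid []
mat []
coaster []
big_tin_mid []
nailbrush_mid []
tape_mid []
1.5 [ 0.22768743 -0.50067933  0.23128697] [ 0.59454989 -0.59454846  0.38276339 -0.38277245] 0.0187
```

View pics/a_scene.png

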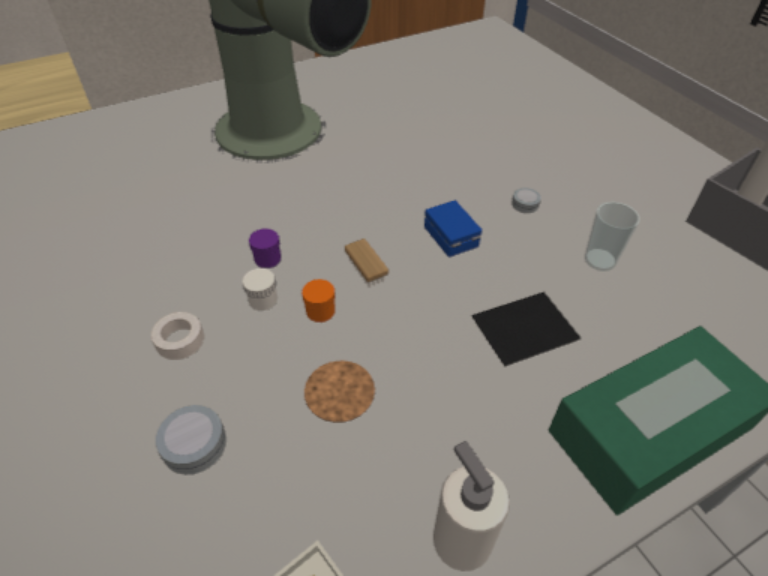

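View pics/a_top.png

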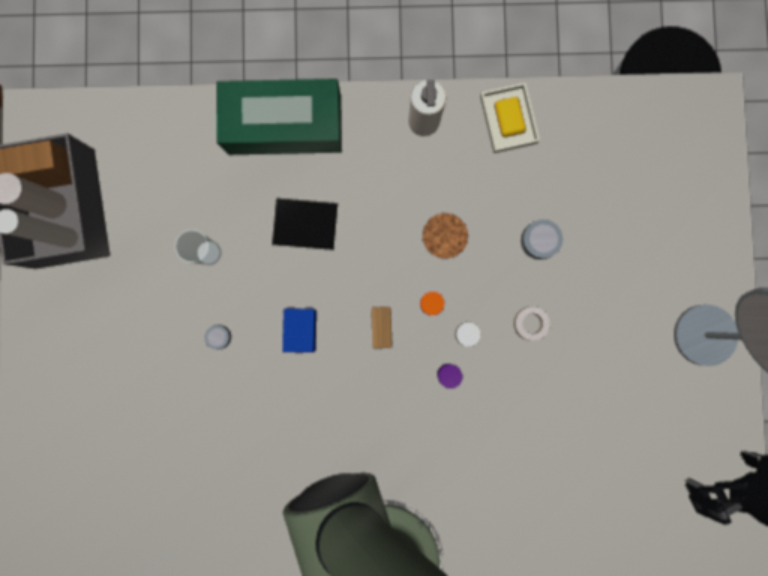

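View pics/a_wrist.png

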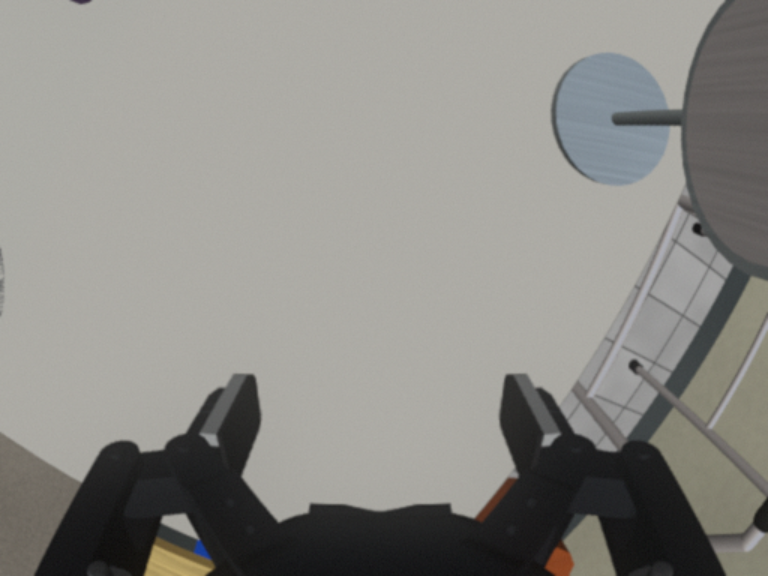

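```bash
cat > h.py <<'E'
from cell import bot
import cv2,numpy as np
from scipy.spatial.transform import Rotation as R
def q2R(q): return R.from_quat([q[1],q[2],q[3],q[0]]).as_matrix()
def down(psi):
    # tool y down; tool x (jaw axis) along world angle psi
    x=np.array([np.cos(psi),np.sin(psi),0]);y=np.array([0,0,-1.]);z=np.cross(x,y)
    q=R.from_matrix(np.c_[x,y,z]).as_quat(); return [q[3],q[0],q[1],q[2]]
def pix2plane(cam,uv,z,pose=None):
    uv=np.atleast_2d(np.asarray(uv,float)); c=bot.calibration(cam);K=np.array(c["mtx"])
    d=np.c_[(uv[:,0]-K[0,2])/K[0,0],(uv[:,1]-K[1,2])/K[1,1],np.ones(len(uv))]
    if cam=="wrist":
        r=np.hypot(d[:,0],d[:,1]);s=np.sinc(r/np.pi)
        d=np.c_[d[:,0]*s,d[:,1]*s,np.cos(r)]
        p,q=pose;T=np.eye(4);T[:3,:3]=q2R(q);T[:3,3]=p
        M=T@np.array(c["hand_eye"])
    else: M=np.linalg.inv(np.array(c["extrinsics"]))
    D=d@M[:3,:3].T;o=M[:3,3]
    t=(z-o[2])/D[:,2]
    return (o+t[:,None]*D)[:,:2]
def world2pix(cam,P,pose=None):
    P=np.atleast_2d(np.asarray(P,float));c=bot.calibration(cam);K=np.array(c["mtx"])
    if cam=="wrist":
        p,q=pose;T=np.eye(4);T[:3,:3]=q2R(q);T[:3,3]=p
        E=np.linalg.inv(T@np.array(c["hand_eye"]))
    else: E=np.array(c["extrinsics"])
    X=P@E[:3,:3].T+E[:3,3]
    if cam=="wrist":
        rr=np.hypot(X[:,0],X[:,1]);th=np.arctan2(rr,X[:,2]);k=th/np.maximum(rr,1e-9)
        return np.c_[X[:,0]*k*K[0,0]+K[0,2],X[:,1]*k*K[1,1]+K[1,2]]
    return np.c_[X[:,0]/X[:,2]*K[0,0]+K[0,2],X[:,1]/X[:,2]*K[1,1]+K[1,2]]
def blobs(mask,amin=40):
    n,l,s,c=cv2.connectedComponentsWithStats(mask.astype(np.uint8))
    return [(l==i,s[i],c[i]) for i in range(1,n) if s[i][4]>=amin]
def shot(cam,name):
    pose=(bot.read_position(),bot.read_tool_rot()); im=bot.camera(cam)
    if name: cv2.imwrite(f"pics/{name}.png",cv2.resize(im[:,:,::-1],None,fx=1.5,fy=1.5))
    return im,pose
def rect(cam,m,z,pose=None):
    c=max(cv2.findContours(m.astype(np.uint8),cv2.RETR_EXTERNAL,cv2.CHAIN_APPROX_NONE)[0],key=cv2.contourArea)[:,0]
    P=pix2plane(cam,c,z,pose)
    (cx,cy),(w,h),a=cv2.minAreaRect((P*1000).astype(np.float32))
    if w<h: a+=90;w,h=h,w
    return np.round([cx,cy,w,h,a],1)
E
python3 - <<'E'
from h import *
im,_=shot("top",None); I=im.astype(int);r,g,b=I[...,0],I[...,1],I[...,2]
V=I.max(2)
print("mat");[print(s,rect("top",m,.004)) for m,s,c in blobs(V<40,300) if 170<c[0]<240 and 120<c[1]<180]
print("case");[print(s,rect("top",m,.04),rect("top",m,.0)) for m,s,c in blobs((b>r+60)&(b>g+40)&(r<60),100)if c[1]>180]
print("coaster/orange");[print(s,c,rect("top",m,.004),rect("top",m,.046)) for m,s,c in blobs((r>b+50),100)]
print("purple");[print(s,c,rect("top",m,.046)) for m,s,c in blobs((b>g+40)&(r>g+25),60)]
for n,bx,z in [("tin",(134,216,20,17),.02),("jar",(302,215,16,15),.046)]:
    pass
print("jar",pix2plane("top",[312,222.7],.046),"tin",pix2plane("top",[144.6,224.5],.02))
print("tin scene",pix2plane("scene",[351.5,131],.02),"jar scene top",pix2plane("scene",[173,187],.046))
print("glass foot top",pix2plane("top",[139,168],.002),"rim",pix2plane("top",[126,164],.095))
print("glass scene foot",pix2plane("scene",[401,173],.002),"rim",pix2plane("scene",[409,144.5],.095))
y=[x for x in range(1)]
crop=im[130:270,90:330]; cv2.imwrite("pics/b_top.png",cv2.resize(crop[:,:,::-1],(800,466),interpolation=cv2.INTER_CUBIC))
E
```

```text
mat
[ 182  133   42   33 1154] [658.7 141.7 117.5  87.8  83.9]
case
[189 206  21  29 584] [448.2 150.2  79.7  56.9 179.1] [447.8 156.8  82.9  59.2 179.1]
coaster/orange
[329  64  22  27 434] [339.65898618  77.22119816] [ 867.  -272.9   77.7   52.7   11.7] [ 850.5 -262.4   74.5   50.6   11.7]
[  0  94  36  22 629] [ 17.29888712 104.97774245] [803.8 698.1 106.7  55.9  98.3] [789.9 669.2 102.4  53.6  98.3]
[282 142  30  30 700] [296.43       156.78714286] [ 629.6 -136.5   86.9   86.3  178.2] [ 622.7 -131.5   83.4   82.8  178.2]
[280 194  17  17 224] [287.78125    201.71428571] [ 494.8 -107.5   47.3   47.3   88.7] [ 493.4 -103.7   45.4   45.4   88.7]
[248 205  13  27 327] [253.81651376 218.0764526 ] [450.   -6.1  76.5  35.3 178.8] [450.4  -6.4  73.4  33.9 178.8]
purple
[292 243  16  16 202] [299.66831683 250.36138614] [ 356.2 -132.4   42.3   41.9   88.7]
jar [[ 0.43337903 -0.16992591]] tin [[0.43837988 0.31131565]]
tin scene [[0.4420495  0.31032086]] jar scene top [[ 0.43915832 -0.16995702]]
glass foot top [[0.60603726 0.33282738]] rim [[0.60466023 0.3367828 ]]
glass scene foot [[0.60773087 0.33306064]] rim [[0.60687739 0.32200874]]
```

View pics/b_top.png

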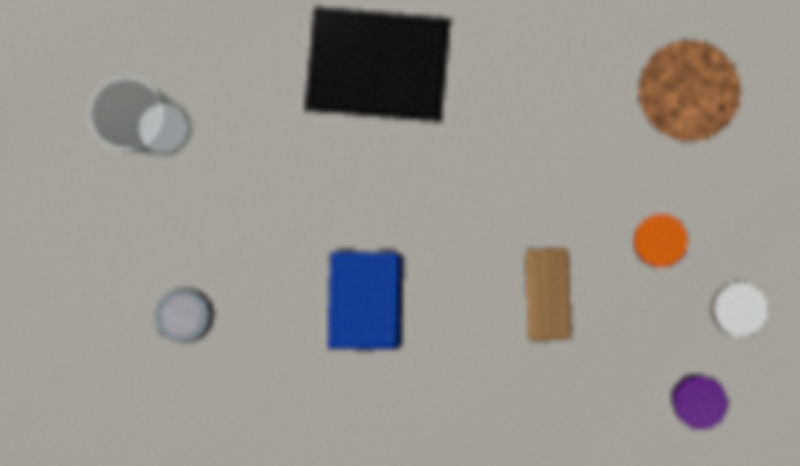

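```bash
python3 - <<'E'
from h import *
q=down(np.radians(89.1))
bot.move_pose([.448,.151,.16],q)
im,p=shot("wrist","c1"); np.save("c1.npy",im)
I=im.astype(int);r,g,b=I[...,0],I[...,1],I[...,2]
[print(s,c,rect("wrist",m,.04,p)) for m,s,c in blobs((b>r+50)&(b>g+30)&(r<70),400)]
print(p,bot.read_joint_positions(),bot.read_clock())
E
```

```text
[ 224  137   64   88 5296] [254.77530211 180.9765861 ] [443.6 153.   84.4  57.2 177.7]
(array([0.44846759, 0.15041046, 0.16011501]), array([-0.50411524,  0.50439564,  0.49577668, -0.49563933])) [ 1.67361216e-01  2.50540088e-01 -4.95778350e-01  8.24165265e-01
 -1.55063284e-04  1.84558744e-01] 4.0583
```

View pics/c1.png

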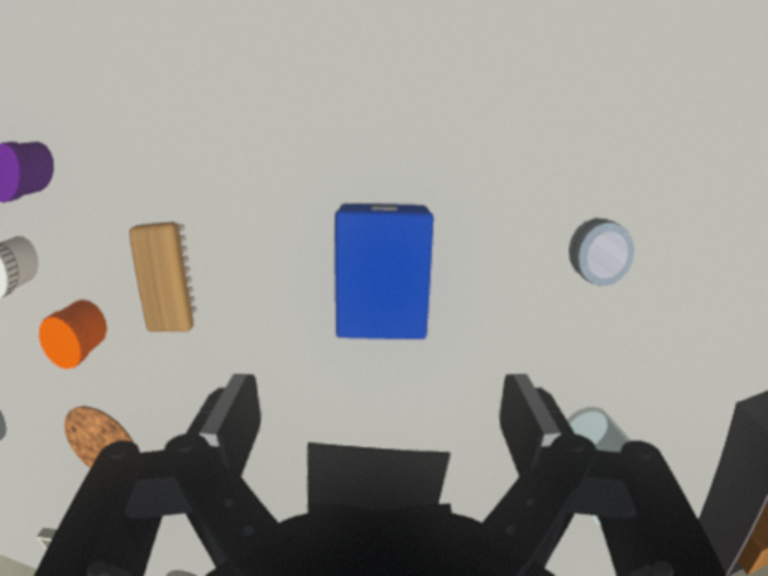

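```bash
python3 - <<'E'
from h import *
im=np.load("c1.npy");cv2.imwrite("pics/c2.png",cv2.resize(im[125:235,215:300,::-1],None,fx=5,fy=5,interpolation=cv2.INTER_CUBIC))
p=([0.44846759, 0.15041046, 0.16011501],[-0.50411524,  0.50439564,  0.49577668, -0.49563933])
print(pix2plane("wrist",np.array([[337,338],[427,338],[337,212],[432,212]])/1.5,.04,p))
E
```

```text
[[0.48627243 0.12296891]
 [0.48727314 0.18141353]
 [0.40445578 0.1267144 ]
 [0.40531341 0.18307019]]
```

View pics/c2.png

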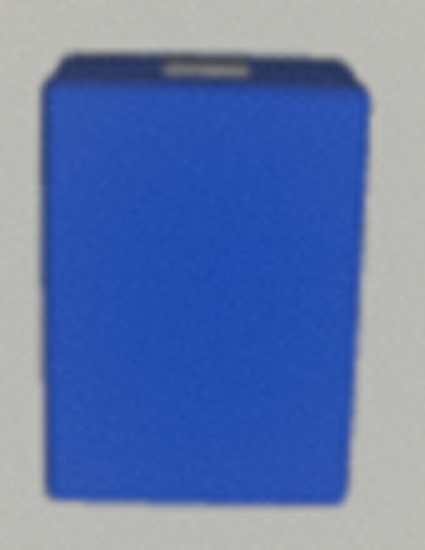

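```bash
python3 - <<'E'
from h import *
q=down(np.radians(88.3))
bot.move_pose([.447,.152,.07],q)
print(bot.move_linear([.447,.152,.005],speed=.12,until_force=8))
bot.set_gripper(0.0,35)
print(bot.read_position(),bot.read_gripper_width(),bot.read_ft_force())
bot.move_linear([.447,.152,.09],speed=.15)
print(bot.read_gripper_width(),bot.read_ft_force())
shot("wrist","c3");print(bot.read_clock())
E
```

```text
False
[0.44797498 0.15214966 0.006052  ] 0.699230308024715 [ 0.08673279 -0.01833673  6.11628971]
0.6958829840212623 [-1.34656275  0.66855116 -0.87199342]
6.325
```

View pics/c3.png

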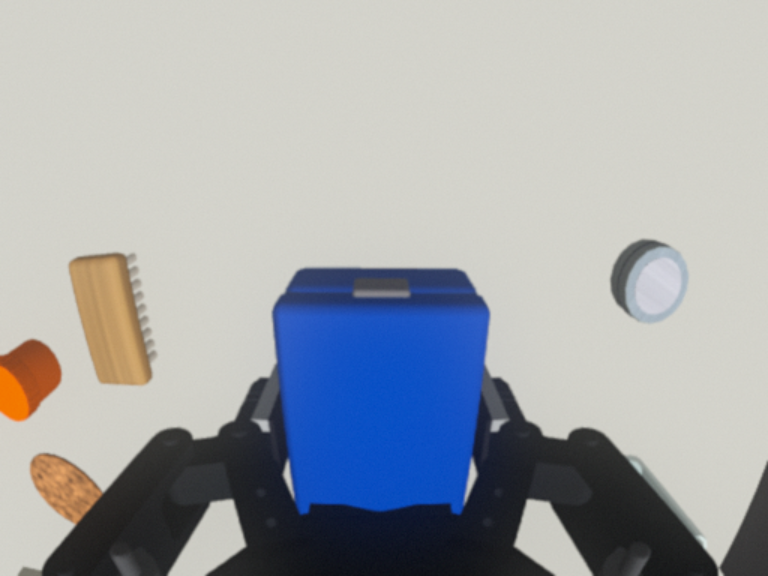

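```bash
python3 - <<'E'
from h import *
q=down(np.radians(174))
bot.move_pose([.669,.245,.16],q)
im,p=shot("wrist","d1"); np.save("d1.npy",im)
V=im.max(2)
for m,s,c in blobs(V<60,800):
    if c[1]<200:print(s,c,rect("wrist",m,.004,p))
I=im.astype(int)
[print(s,c,rect("wrist",m,.004,p)) for m,s,c in blobs(I[...,0]>I[...,2]+50,400)]
print(p,bot.read_clock())
E
```

```text
[ 224   33   69   90 4254] [257.66713681  77.17959567] [652.  144.2  90.6  65.6  70.8]
(array([0.66812409, 0.24468569, 0.1588184 ]), array([ 0.03800409, -0.03654437, -0.70586247,  0.70638401])) 7.6583
```

View pics/d1.png

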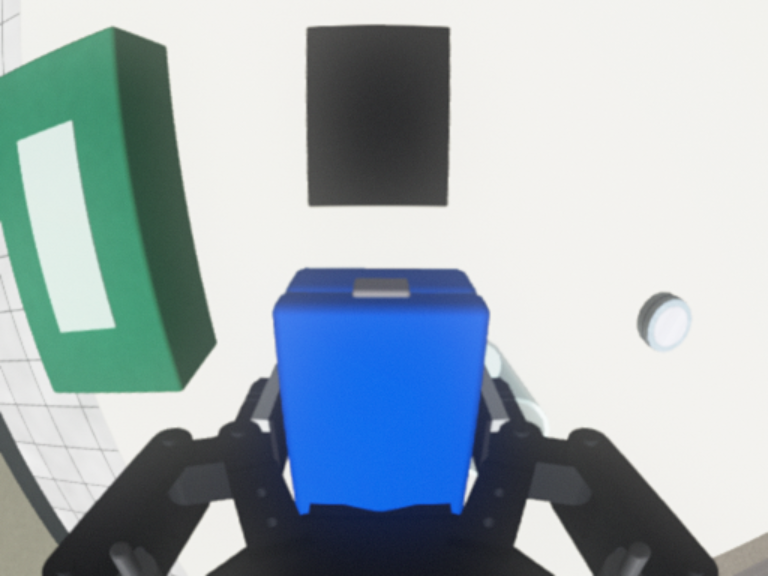

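```bash
python3 - <<'E'
from h import *
im=np.load("d1.npy")
p=(np.array([0.66812409, 0.24468569, 0.1588184 ]), np.array([ 0.03800409, -0.03654437, -0.70586247,  0.70638401]))
for t in (100,130,150):
  for m,s,c in blobs((im.max(2)<t)&(np.arange(384)[:,None]<160),3000):
    if 200<c[0]<310:print(s,c,rect("wrist",m,.004,p))
E
```

```text
[  205    17    94   120 11109] [251.5426231   76.51543793] [657.2 143.  120.9  92.1  84. ]
[  205    17    95   120 11256] [251.72423596  76.42004264] [657.1 142.8 121.4  92.8  83.6]
[  204    17    96   120 11346] [251.60594042  76.35942182] [657.2 142.7 121.4  93.5  84. ]
```

```bash
python3 - <<'E'
from h import *
p=(np.array([0.66812409, 0.24468569, 0.1588184 ]), np.array([ 0.03800409, -0.03654437, -0.70586247,  0.70638401]))
P=pix2plane("wrist",np.array([[278,305],[381,305],[486,305]])/1.5,.1588+.034,p)
T=q2R(p[1]); 
for x in P: print(T.T@np.r_[x-p[0][:2],0]*1000)
print(world2pix("wrist",np.r_[P[1],.1928],p)*1.5)
E
```

```text
[-2.55565824e+01 -1.62142931e-02  4.19661218e+01]
[1.51458603e+00 3.85990925e-02 4.20359008e+01]
[29.20637964  0.0945345  41.94804298]
[[381. 305.]]
```

```bash
python3 - <<'E'
from h import *
q=down(np.radians(174))
bot.move_pose([.6575,.1425,.06],q)
print(bot.read_position())
print(bot.move_linear([.6575,.1425,.007],speed=.06,until_force=5))
print(bot.read_position(),bot.read_ft_force())
bot.set_gripper(1.0)
print(bot.read_position())
x=.657+.011; y=.1425+.1
bot.move_linear([.6575,.1425,.09],speed=.2)
bot.move_pose([.6575+.007,.1425+.07,.19],q)
im,p=shot("wrist","e1"); np.save("e1.npy",im); print(p,bot.read_clock())
E
```

```text
[0.6582254  0.14290497 0.06103704]
True
[0.65636411 0.14240127 0.00982644] [-0.56601559 -0.35476154  4.74807632]
[0.65553968 0.14237248 0.00903603]
(array([0.66371986, 0.21287704, 0.18846833]), array([ 0.03739294, -0.03597963, -0.70587165,  0.70643644])) 10.6
```

View pics/e1.png

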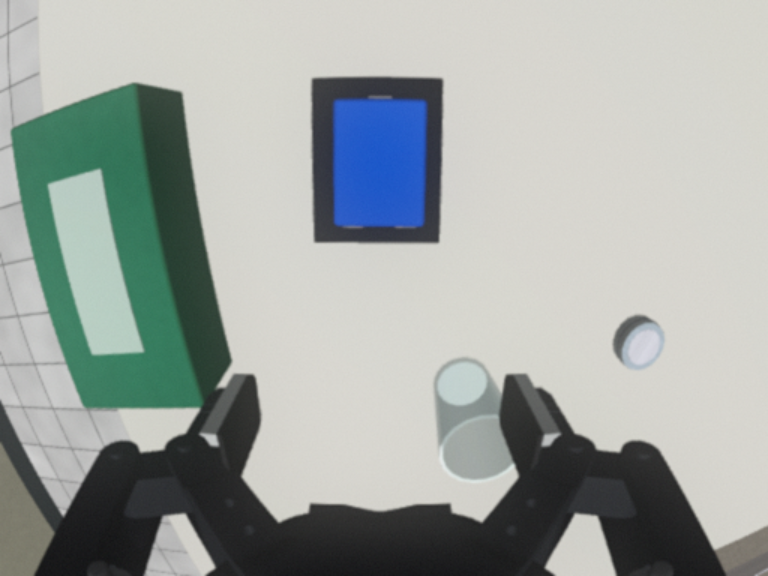

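```bash
python3 - <<'E'
from h import *
im=np.load("e1.npy");I=im.astype(int);r,g,b=I[...,0],I[...,1],I[...,2]
p=(np.array([0.66371986, 0.21287704, 0.18846833]), np.array([ 0.03739294, -0.03597963, -0.70587165,  0.70643644]))
for t in (40,60,80):
  [print("case",s,rect("wrist",m,.044,p)) for m,s,c in blobs((b>r+t)&(b>g+t-10),1000)if c[1]<170]
blue=(b>r+40)
for t in (100,140):
  [print("mat",s,rect("wrist",m,.004,p)) for m,s,c in blobs((im.max(2)<t)|blue,5000) if c[1]<170 and 200<c[0]<310]
cv2.imwrite("pics/e2.png",cv2.resize(im[45:168,200:302,::-1],None,fx=4.5,fy=4.5,interpolation=cv2.INTER_CUBIC))
E
```

```text
case [ 222   65   63   87 5383] [655.  143.1  83.9  59.6  83.4]
case [ 222   66   63   85 5242] [655.3 142.9  82.2  59.   83.6]
case [ 222   66   62   85 5127] [655.4 143.   81.7  58.5  83.9]
mat [ 208   52   87  109 9209] [657.2 142.2 120.9  92.8  83.8]
mat [ 208   51   87  111 9490] [657.1 142.5 122.6  94.1  83.9]
```

View pics/e2.png

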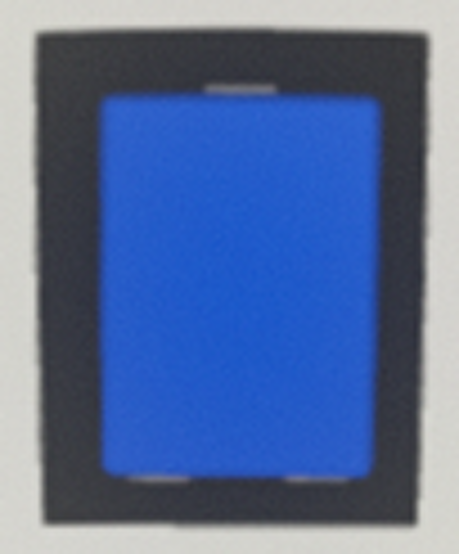

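```bash
cat >> h.py <<'E'
def circ(cam,m,z,pose=None):
    c=max(cv2.findContours(m.astype(np.uint8),cv2.RETR_EXTERNAL,cv2.CHAIN_APPROX_NONE)[0],key=cv2.contourArea)[:,0]
    P=pix2plane(cam,c,z,pose)*1000
    (x,y),r=cv2.minEnclosingCircle(P.astype(np.float32)); return np.round([x,y,r],1)
E
python3 - <<'E'
from h import *
p=(np.array([0.66371986, 0.21287704, 0.18846833]), np.array([ 0.03739294, -0.03597963, -0.70587165,  0.70643644]))
print(pix2plane("wrist",np.array([642,344])/1.5,.02,p))
q=down(np.radians(174))
bot.move_pose([.441,.311,.12],q)
im,p=shot("wrist","f1"); np.save("f1.npy",im);np.save("f1p.npy",np.r_[p[0],p[1]]); print(p,bot.read_clock())
cv2.imwrite("pics/f2.png",cv2.resize(im[100:300,170:340,::-1],None,fx=3,fy=3,interpolation=cv2.INTER_CUBIC))
E
```

```text
[[0.43946979 0.31056983]]
(array([0.44243168, 0.31080065, 0.12013619]), array([-0.03693305,  0.03782792,  0.70621011, -0.70602569])) 11.65
```

View pics/f2.png

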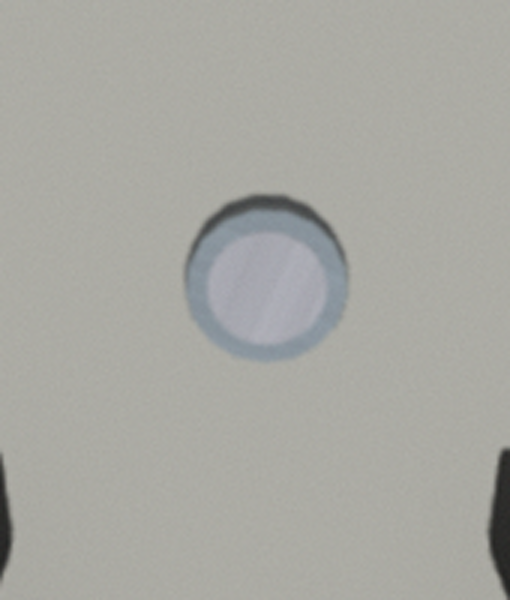

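```bash
python3 - <<'E'
from h import *
a=np.load("f1p.npy");p=(a[:3],a[3:])
c=pix2plane("wrist",[259.2,195.],.02,p)[0];print(c)
q=down(np.radians(174))
bot.move_linear([c[0],c[1],.04],speed=.15,rotation=q)
bot.set_gripper(.75)
print(bot.move_linear([c[0],c[1],.004],speed=.05,until_force=4),bot.read_position(),bot.read_ft_force())
bot.set_gripper(0.0,25)
print(bot.read_position(),bot.read_gripper_width(),bot.read_ft_force())
bot.move_linear([c[0],c[1],.09],speed=.15)
print(bot.read_gripper_width(),bot.read_ft_force())
im,p=shot("wrist","f3");np.save("f3.npy",im);np.save("f3p.npy",np.r_[p[0],p[1]]);print(bot.read_clock())
E
```

```text
[0.43617884 0.31310532]
False [0.43632897 0.313183   0.00406118] [ 0.7541413  -0.1608192   0.63051076]
[0.43658435 0.31329358 0.00460904] 0.5497117749549275 [-0.64726763 -1.29014143  3.20486748]
0.5463016664714434 [ 0.49527265 -0.41332603 -0.70173854]
14.6167
```

View pics/f3.png

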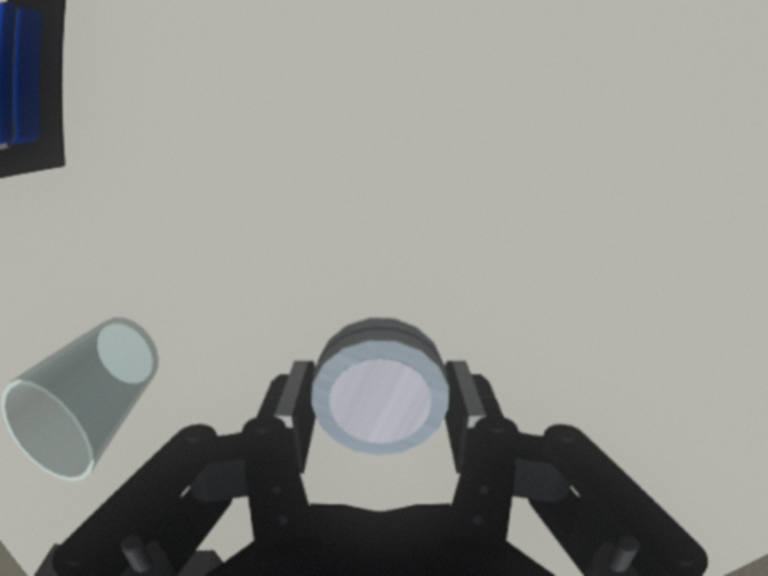

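```bash
python3 - <<'E'
from h import *
a=np.load("f3p.npy");p=(a[:3],a[3:])
c=pix2plane("wrist",np.array([380,397.])/1.5,p[0][2]+.0154,p)[0]
off=q2R(p[1]).T@np.r_[c-p[0][:2],0];print(off*1000)
T=np.array([.6555,.143]);q=down(np.radians(174));dz=np.clip(off[2],-.004,.004)
g=T-q2R(q)[:2,2]*dz
bot.move_pose([g[0],g[1],.11],q)
print(g,bot.read_position())
g2=g+(g-bot.read_position()[:2])  # cancel servo offset
print(bot.move_linear([g2[0],g2[1],.065],speed=.1),bot.read_position())
print(bot.move_linear([g2[0],g2[1],.045],speed=.03,until_force=3),bot.read_position(),bot.read_ft_force())
bot.set_gripper(.8)
bot.move_linear([g[0],g[1],.12],speed=.2)
bot.move_pose([.6575+.007,.1425+.07,.19],q)
im,p=shot("wrist","g1");np.save("g1.npy",im);np.save("g1p.npy",np.r_[p[0],p[1]]);print(bot.read_clock())
cv2.imwrite("pics/g2.png",cv2.resize(im[40:180,190:312,::-1],None,fx=4,fy=4,interpolation=cv2.INTER_CUBIC))
E
```

```text
[1.37642712 0.00225179 2.03078363]
[0.65571227 0.14501966] [0.65432182 0.14602209 0.10930311]
False [0.65693216 0.14449681 0.06507515]
True [0.65704232 0.14392947 0.0481339 ] [0.23457003 0.20447213 0.04389279]
18.2167
```

View pics/g2.png

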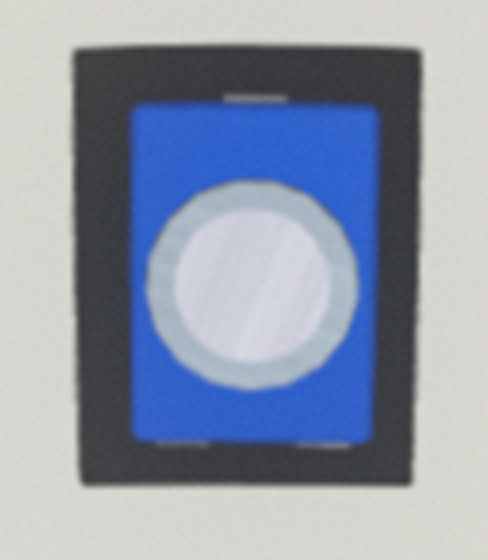

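```bash
python3 - <<'E'
from h import *
a=np.load("g1p.npy");p=(a[:3],a[3:])
P=lambda c,z:pix2plane("wrist",np.array(c)/4+[190,40],z,p)*1000
print("tin",P([[252.5,284.5]],.064), "ext",P([[147,284],[358,284],[252,180],[252,390]],.064))
k=P([[132,103],[380,105],[132,441],[372,443]],.044);print("case",k.mean(0),k)
k=P([[74,48],[421,48],[80,486],[412,486]],.004);print("mat",k.mean(0))
print(p)
E
```

```text
tin [[655.42207388 145.07730241]] ext [[678.70062781 142.36944751]
 [632.07401893 147.18178722]
 [653.12571184 121.75240794]
 [657.98564995 168.83379838]]
case [654.85121984 143.42512364] [[679.18334351  99.25766427]
 [621.11449886 105.6779609 ]
 [688.79318667 181.10535082]
 [630.31385031 187.65951858]]
mat [656.73069812 143.20930103]
(array([0.66395383, 0.21310067, 0.18887479]), array([ 0.0370136 , -0.03612176, -0.70590695,  0.7064139 ]))
```

```bash
python3 - <<'E'
from h import *
q=down(np.radians(174))
bot.set_gripper(1.0)
bot.move_pose([.606,.333,.2],q)
im,p=shot("wrist","h1"); np.save("h1.npy",im);np.save("h1p.npy",np.r_[p[0],p[1]]); print(p,bot.read_clock())
cv2.imwrite("pics/h2.png",cv2.resize(im[100:340,150:360,::-1],None,fx=2.5,fy=2.5,interpolation=cv2.INTER_CUBIC))
E
```

```text
(array([0.60561878, 0.33368346, 0.20009834]), array([ 0.03639306, -0.03667702, -0.70605224,  0.70627231])) 19.1833
```

View pics/h2.png

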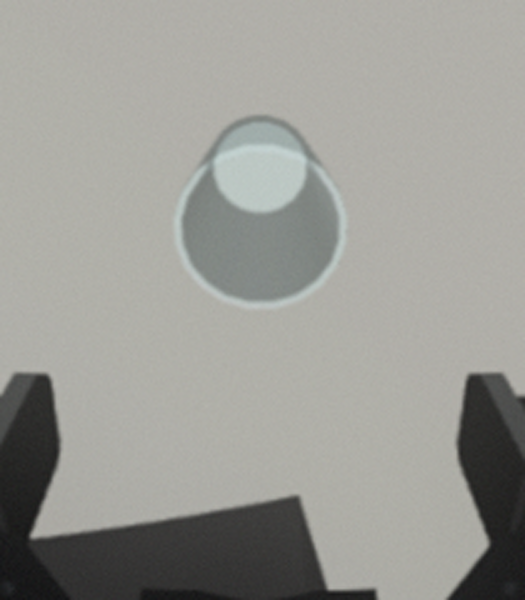

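```bash
python3 - <<'E'
from h import *
a=np.load("h1p.npy");p=(a[:3],a[3:])
P=lambda c,z:pix2plane("wrist",np.array(c)/2.5+[150,100],z,p)*1000
print("rim",P([[260,225]],.095),P([[175,225],[345,225],[260,142],[260,307]],.095))
print("foot",P([[260,166]],.0),P([[212,166],[308,166],[260,117],[260,213]],0.0))
for z in(0,.1): print("box",P([[300,496],[30,540]],z), pix2plane("top",np.array([[108,255],[95,150]])/1.5,z))
E
```

```text
rim [[603.423939   332.58893828]] [[633.11306231 329.51867867]
 [573.71152387 335.63645788]
 [600.41443438 303.12918881]
 [606.61777366 363.92840267]]
foot [[603.366465   334.75623028]] [[625.96389999 332.38697374]
 [580.7510679  337.03638467]
 [600.97086892 311.33543427]
 [605.73494837 357.94505061]]
box [[599.97387848 531.57576102]
 [772.29508525 557.6384108 ]] [[0.60484304 0.53329066]
 [0.81759437 0.56057848]]
box [[598.75705124 449.46639548]
 [720.64954346 467.90197515]] [[0.59092102 0.48045459]
 [0.78317081 0.50511285]]
```

```bash
python3 - <<'E'
from h import *
q=down(np.radians(174)); c=[.604,.3335]
bot.move_pose([*c,.14],q); print(bot.read_position())
print(bot.move_linear([*c,.042],speed=.1,until_force=5),bot.read_position())
bot.set_gripper(0.0,30)
print(bot.read_position(),bot.read_gripper_width(),bot.read_ft_force())
bot.move_linear([*c,.06],speed=.05)
print(bot.read_gripper_width(),bot.read_ft_force())
bot.move_linear([*c,.17],speed=.15)
print(bot.read_gripper_width(),bot.read_ft_force())
im,p=shot("wrist","i1");np.save("i1.npy",im);np.save("i1p.npy",np.r_[p[0],p[1]]);print(bot.read_clock())
shot("scene","i2")
E
```

```text
[0.60330495 0.33172183 0.13866721]
False [0.60466575 0.33378001 0.04289105]
[0.60459106 0.33376878 0.04314647] 0.697010240103497 [-0.01897367 -1.02105187  5.63936642]
0.6949029515647803 [-0.04655847 -0.57846497 -1.78986438]
0.6931364759871502 [ 0.5107641  -0.20923004 -2.03765828]
22.475
```

View pics/i1.png

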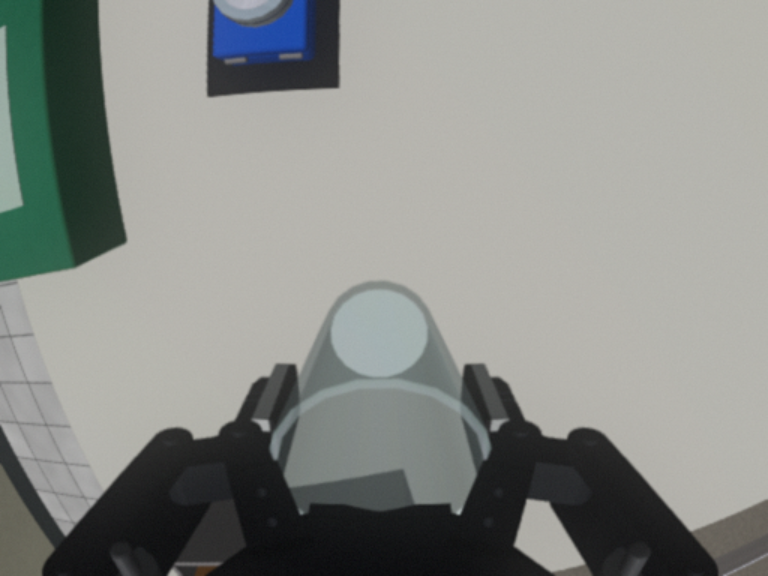

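View pics/i2.png

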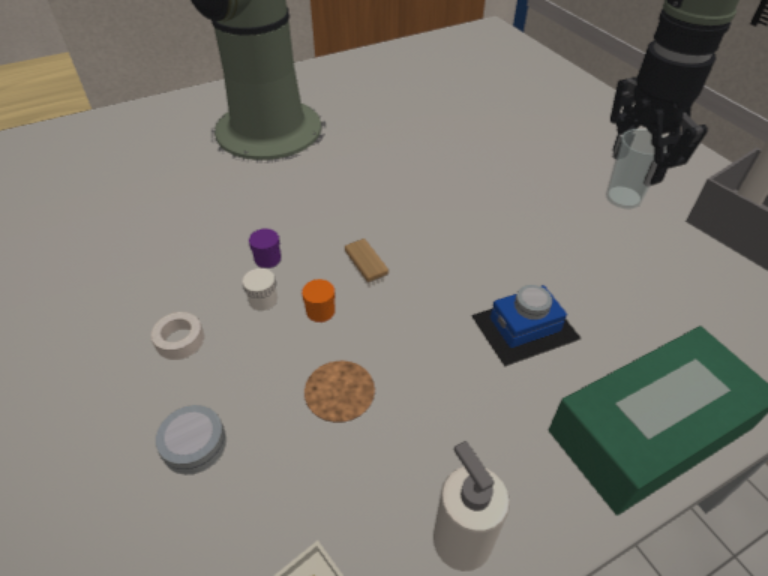

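```bash
python3 - <<'E'
from h import *
a=np.load("i1p.npy");p=(a[:3],a[3:])
c=pix2plane("wrist",np.array([379.5,333.5])/1.5,p[0][2]-.043,p)[0]
print("foot off",q2R(p[1]).T@np.r_[c-p[0][:2],0]*1000)
q=down(np.radians(174))
bot.move_pose([.638,-.025,.19],q)
im,p=shot("wrist","j1");np.save("j1.npy",im);np.save("j1p.npy",np.r_[p[0],p[1]])
I=im.astype(int)
[print(s,c,circ("wrist",m,.004,p),rect("wrist",m,.004,p)) for m,s,c in blobs(I[...,0]>I[...,2]+40,600)]
print(p,bot.read_gripper_width(),bot.read_clock())
E
```

```text
foot off [ 1.30014741e+00  9.75026304e-04 -1.25709323e+00]
[  27    0   54   32 1139] [48.95522388 11.79367867] [ 869.  -274.2   48.4] [ 874.7 -259.6   96.8   43.8  158.7]
[ 210   29   84   81 5377] [251.27673424  68.88078854] [ 627.2 -135.3   45.5] [ 627.  -135.1   89.8   89.3  174. ]
[ 355   69   52   45 1840] [381.1048913   91.06793478] [ 480.5 -102.2   33.6] [ 480.5 -102.7   66.6   52.1  178.6]
[ 383  157   58   36 1773] [411.02763677 173.95939086] [436.3   1.6  46.9] [436.    1.1  87.3  41.4   1.2]
(array([ 0.63806041, -0.02373709,  0.18989694]), array([-0.03652666,  0.03645898,  0.70638674, -0.70594215])) 0.6964848463175447 23.925
```

View pics/j1.png

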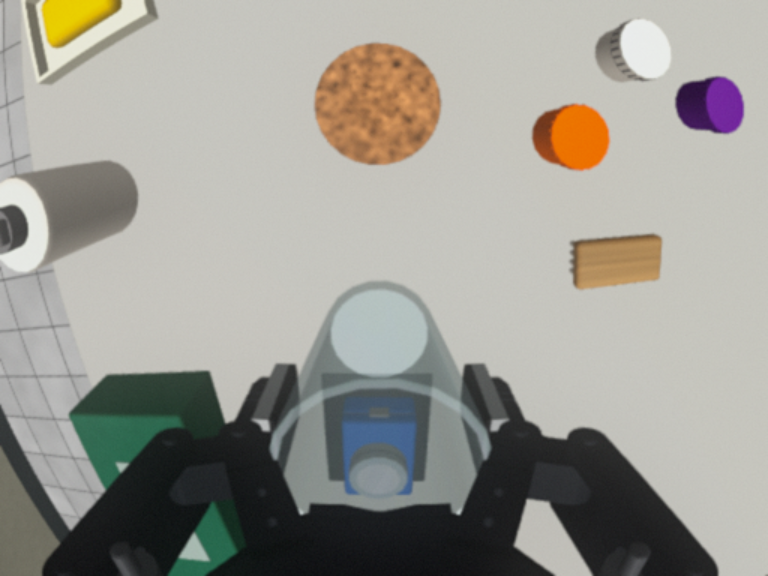

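```bash
python3 - <<'E'
from h import *
q=down(np.radians(174)); Rm=q2R(q)
t=np.array([.6272,-.1352])-(Rm@np.array([.0013,0,-.0012]))[:2]; print(t)
bot.move_pose([*t,.12],q); r=bot.read_position();print(r)
bot.move_linear([*t,.075],speed=.1); print(bot.read_position())
print(bot.move_linear([*t,.042],speed=.03,until_force=3),bot.read_position(),bot.read_ft_force())
E
```

```text
[ 0.62836744 -0.13652931]
[ 0.62821232 -0.13633164  0.11933569]
[ 0.62878832 -0.13606192  0.07541427]
True [ 0.62813936 -0.13655411  0.04711411] [0.34904591 0.25934401 5.28908019]
```

```bash
python3 - <<'E'
from h import *
q=down(np.radians(174))
bot.set_gripper(1.0); r=bot.read_position(); print(r)
bot.move_linear([.6284,-.1365,.16],speed=.12)
bot.move_pose([.638,-.055,.2],q)
im,p=shot("wrist","k1");np.save("k1.npy",im);np.save("k1p.npy",np.r_[p[0],p[1]])
t,_=shot("top",None);cv2.imwrite("pics/k2.png",cv2.resize(t[130:270,170:370,::-1],None,fx=4,fy=4,interpolation=cv2.INTER_CUBIC))
cv2.imwrite("pics/k3.png",cv2.resize(im[30:200,180:330,::-1],None,fx=3.5,fy=3.5,interpolation=cv2.INTER_CUBIC))
print(p,bot.read_clock())
E
```

```text
[ 0.62684675 -0.13603882  0.0457565 ]
(array([ 0.63798672, -0.05387837,  0.19976676]), array([ 0.03645599, -0.03623843, -0.70606025,  0.7062837 ])) 28.0167
```

View pics/k1.png

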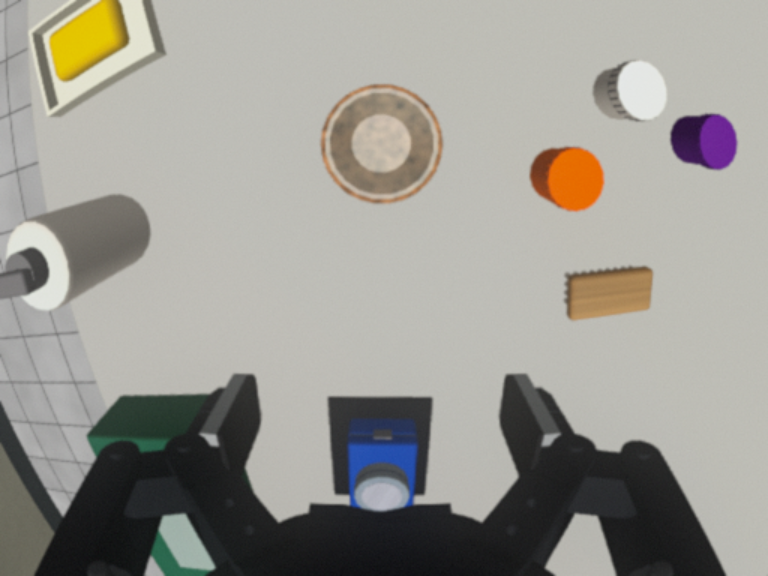

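View pics/k3.png

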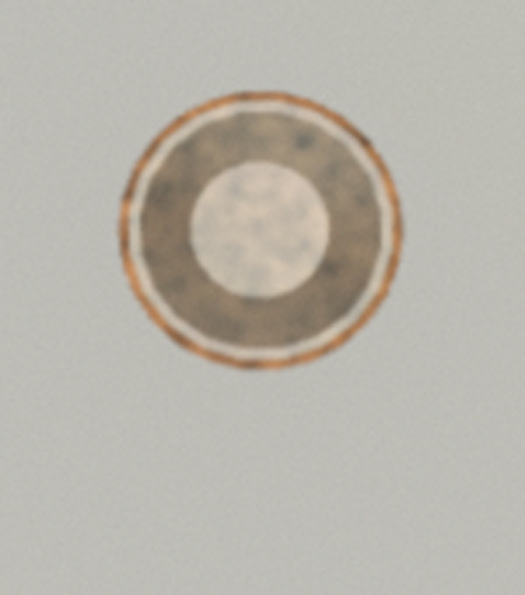

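View pics/k2.png

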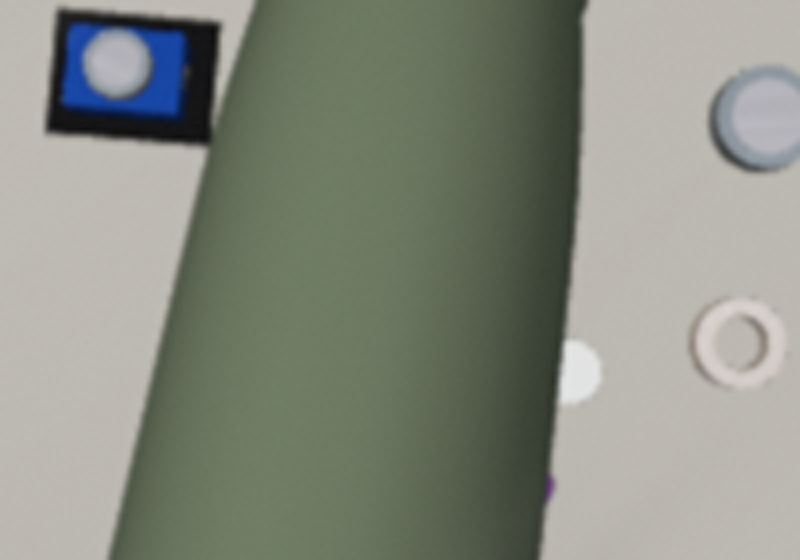

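```bash
python3 - <<'E'
from h import *
a=np.load("k1p.npy");p=(a[:3],a[3:])
P=lambda c,z:pix2plane("wrist",np.array(c)/3.5+[180,30],z,p)*1000
print("foot",P([[260,229.5]],.005),"rim",P([[262,230]],.099),"coaster",P([[262,230]],.004))
q=down(np.radians(101))
bot.move_pose([.436,-.170,.14],q)
im,p=shot("wrist","l1");np.save("l1.npy",im);np.save("l1p.npy",np.r_[p[0],p[1]])
print(p,bot.read_clock())
cv2.imwrite("pics/l2.png",cv2.resize(im[100:300,150:360,::-1],None,fx=3,fy=3,interpolation=cv2.INTER_CUBIC))
E
```

```text
foot [[ 626.87408181 -135.40229514]] rim [[ 626.83754001 -135.56781307]] coaster [[ 626.25255068 -135.17326848]]
(array([ 0.43682688, -0.17076067,  0.14029064]), array([-0.44927882,  0.45010925,  0.5458676 , -0.54550781])) 29.0167
```

View pics/l2.png

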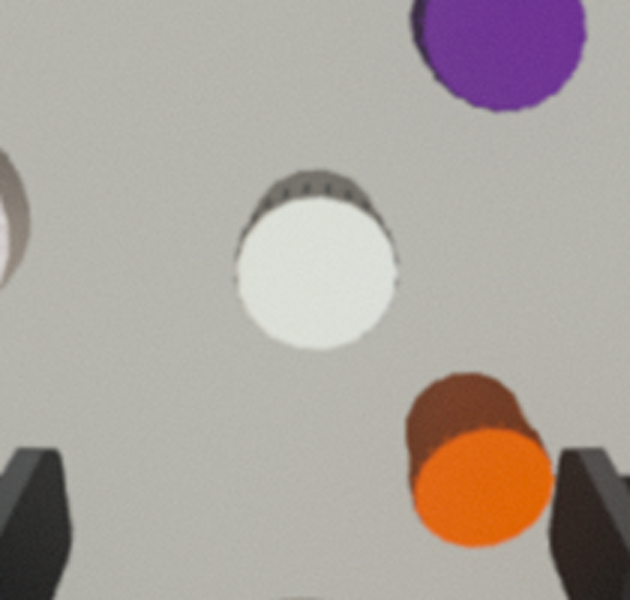

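View pics/l1.png

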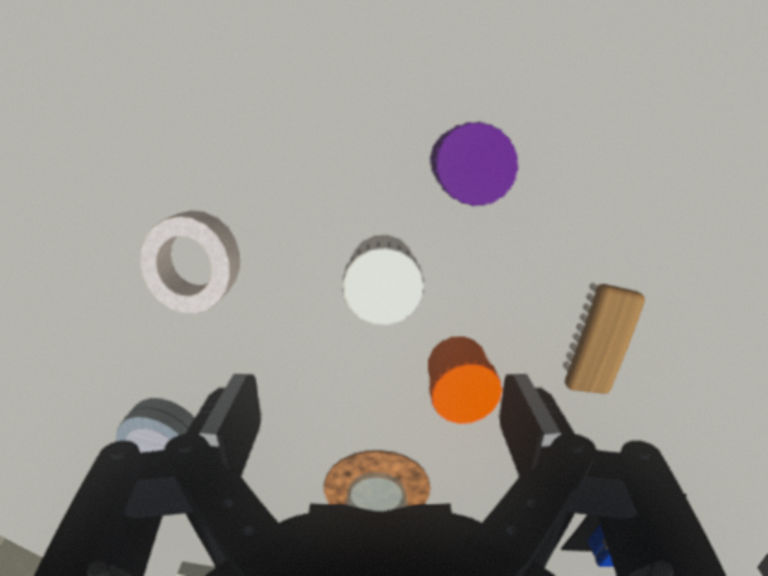

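```bash
python3 - <<'E'
from h import *
a=np.load("l1p.npy");p=(a[:3],a[3:])
c=pix2plane("wrist",np.array([317,272.])/3+[150,100],.046,p)[0]
q=down(np.radians(101));print(c)
c=c-(q2R(q)@np.array([.0014,0,0]))[:2];print(c)
bot.move_linear([*c,.075],speed=.15,rotation=q)
bot.set_gripper(.78); print(bot.read_position())
print(bot.move_linear([*c,.010],speed=.06,until_force=4),bot.read_position())
bot.set_gripper(0.0,25)
print(bot.read_position(),bot.read_gripper_width(),bot.read_ft_force())
bot.move_linear([*c,.13],speed=.15)
print(bot.read_position(),bot.read_gripper_width(),bot.read_ft_force())
im,p=shot("wrist","m1");np.save("m1.npy",im);np.save("m1p.npy",np.r_[p[0],p[1]])
print(bot.read_clock())
E
```

```text
[ 0.43059178 -0.16875046]
[ 0.43085891 -0.17012474]
[ 0.43138157 -0.17040668  0.07564375]
False [ 0.43116329 -0.17031024  0.01031317]
[ 0.43113659 -0.17024448  0.01047182] 0.531241629545113 [-0.72151093  0.91423601  5.55309347]
[ 0.43024385 -0.16978537  0.12922194] 0.5268935757868589 [ 0.13411698  0.00680468 -0.54250438]
32.4833
```

View pics/m1.png

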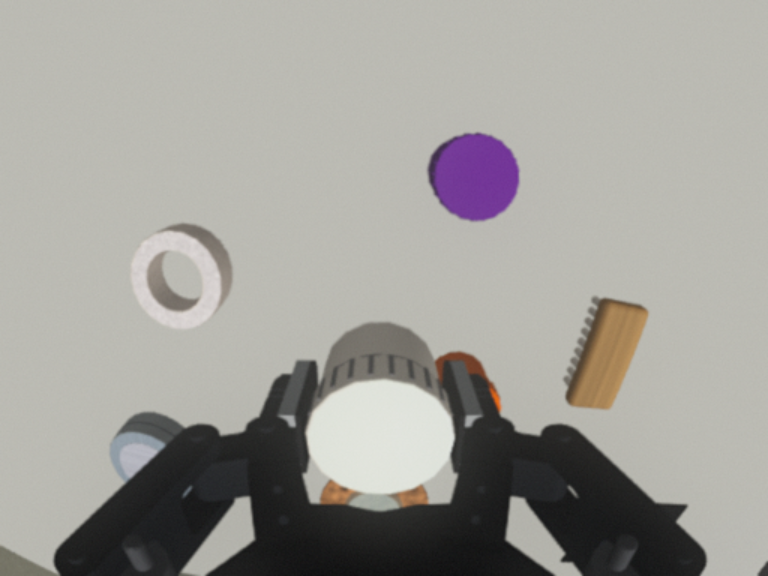

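```bash
python3 - <<'E'
from h import *
a=np.load("m1p.npy");p=(a[:3],a[3:])
c=pix2plane("wrist",np.array([381,432.])/1.5,p[0][2]+.0355,p)[0]
off=q2R(p[1]).T@np.r_[c-p[0][:2],0];print("off",off*1000)
q=down(np.radians(101));dz=np.clip(off[2],-.004,.004)
t=np.array([.6425,.0037])-q2R(q)[:2,2]*dz;print(t)
bot.move_pose([*t,.12],q);print(bot.read_position())
bot.move_linear([*t,.04],speed=.12);r=bot.read_position();print(r)
t2=t+(t-r[:2])
print(bot.move_linear([*t2,.004],speed=.03,until_force=3),bot.read_position(),bot.read_ft_force())
E
```

```text
off [1.32146535 0.0054097  4.02436936]
[0.64642651 0.00446324]
[0.64542791 0.00358445 0.11953195]
[0.64697989 0.00406498 0.04078573]
True [0.64562478 0.00501133 0.01045985] [-0.37561191  0.72201662  3.68455284]
```

```bash
python3 - <<'E'
from h import *
bot.set_gripper(.85)
r=bot.read_position()
bot.move_linear([r[0],r[1],.13],speed=.15)
q=down(np.radians(174))
bot.set_gripper(1.0)
bot.move_pose([.655,.11,.26],q)
im,p=shot("wrist","n1");np.save("n1.npy",im);np.save("n1p.npy",np.r_[p[0],p[1]])
print(p,bot.read_clock())
cv2.imwrite("pics/n2.png",cv2.resize(im[:250,170:340,::-1],None,fx=2.4,fy=2.4,interpolation=cv2.INTER_CUBIC))
E
```

```text
(array([0.65474068, 0.10972152, 0.25930793]), array([ 0.03774177, -0.03709854, -0.70600244,  0.70622929])) 37.9917
```

View pics/n1.png

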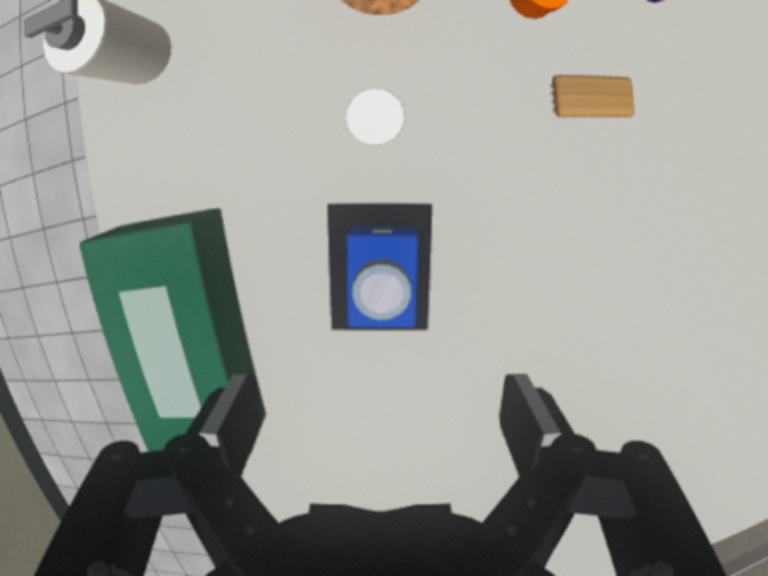

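View pics/n2.png

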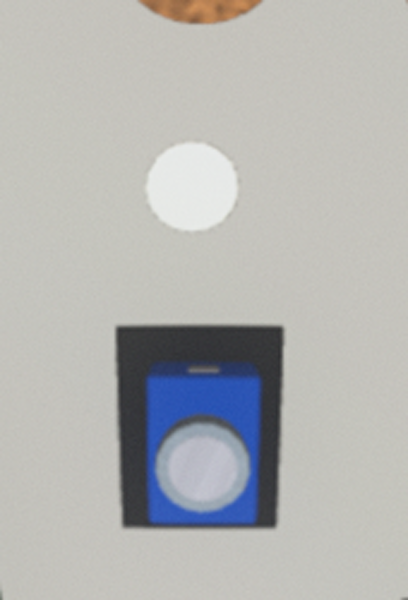

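```bash
python3 - <<'E'
from h import *
a=np.load("n1p.npy");p=(a[:3],a[3:])
P=lambda c,z:pix2plane("wrist",np.array(c)/2.4+[170,0],z,p)*1000
print("jar",P([[192,187]],.046),"tin",P([[202.5,465]],.064))
k=P([[148,377],[261,377],[148,522],[257,523]],.044);print("case",k.mean(0))
k=P([[116,327],[284,327],[124,526],[276,527]],.004);print("mat",k.mean(0))
E
```

```text
jar [[645.93145956   6.79198195]] tin [[655.1901739  143.22845474]]
case [654.5241952  143.05705031]
mat [656.25561655 142.81433693]
```

```bash
python3 - <<'E'
from h import *
q=down(np.radians(174))
bot.move_pose([.650,.03,.19],q)
im,p=shot("wrist","o1");np.save("o1.npy",im);np.save("o1p.npy",np.r_[p[0],p[1]])
print(p,bot.read_clock())
cv2.imwrite("pics/o2.png",cv2.resize(im[:260,170:340,::-1],None,fx=2.3,fy=2.3,interpolation=cv2.INTER_CUBIC))
E
```

```text
(array([0.64940316, 0.02899362, 0.18897753]), array([-0.03855098,  0.03710946,  0.7062731 , -0.70591432])) 38.55
```

View pics/o2.png

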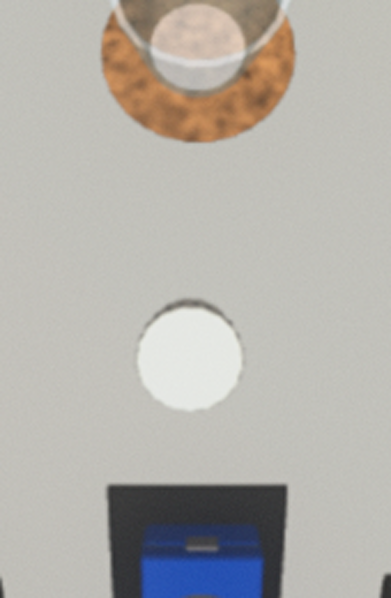

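```bash
python3 - <<'E'
from h import *
a=np.load("o1p.npy");p=(a[:3],a[3:])
P=lambda c,z:pix2plane("wrist",np.array(c)/2.3+[170,0],z,p)*1000
print("jar",P([[190,358.5]],.046))
print("foot",P([[198,46.5]],.005),"foot edges",P([[151,46],[246,46],[198,2],[198,92]],.005))
print("mat corners",P([[108,485],[287,485]],.004), "case top near edge",P([[142,556],[262,556]],.044))
E
```

```text
jar [[645.73032306   5.52204058]]
foot [[ 626.83016981 -135.91952498]] foot edges [[ 648.48891821 -138.68505439]
 [ 604.55156923 -134.21176916]
 [ 624.37161901 -158.76448768]
 [ 629.25131142 -113.33073001]]
mat corners [[696.01591674  75.84405697]
 [603.58011185  85.84172464]] case top near edge [[678.55881235  97.82782573]
 [621.82510375 104.07156989]]
```

```bash
python3 - <<'E'
from h import *
q=down(np.radians(174));c=np.array([.6472,.006])
bot.move_linear([*c,.075],speed=.2,rotation=q)
bot.set_gripper(.8)
print(bot.move_linear([*c,.010],speed=.07,until_force=4))
bot.set_gripper(0.0,25); r0=bot.read_position(); print(r0,bot.read_gripper_width())
bot.move_linear([*c,.03],speed=.1)
t=np.array([.6423,.0036]); 
t=r0[:2]+[-.0049,-.0024]; print(t)
bot.move_linear([*t,.03],speed=.05);r=bot.read_position();print(r)
t2=t+(t-r[:2])
print(bot.move_linear([*t2,.006],speed=.03,until_force=3),bot.read_position())
bot.set_gripper(.85); r=bot.read_position()
bot.move_linear([r[0],r[1],.1],speed=.15)
bot.set_gripper(1.0)
bot.move_pose([.650,.03,.19],q)
im,p=shot("wrist","r1");np.save("r1.npy",im);np.save("r1p.npy",np.r_[p[0],p[1]])
cv2.imwrite("pics/r2.png",cv2.resize(im[:260,170:340,::-1],None,fx=2.3,fy=2.3,interpolation=cv2.INTER_CUBIC))
bot.move_pose([.655,.11,.26],q)
im,p=shot("wrist","s1");np.save("s1.npy",im);np.save("s1p.npy",np.r_[p[0],p[1]])
cv2.imwrite("pics/s2.png",cv2.resize(im[:250,170:340,::-1],None,fx=2.4,fy=2.4,interpolation=cv2.INTER_CUBIC))
print(bot.read_clock())
E
```

```text
False
[0.64767771 0.0059322  0.01074601] 0.5327660095715991
[0.64277771 0.0035322 ]
[0.64179639 0.00341443 0.02931889]
True [0.64333026 0.00367224 0.01040131]
44.7333
```

View pics/r2.png

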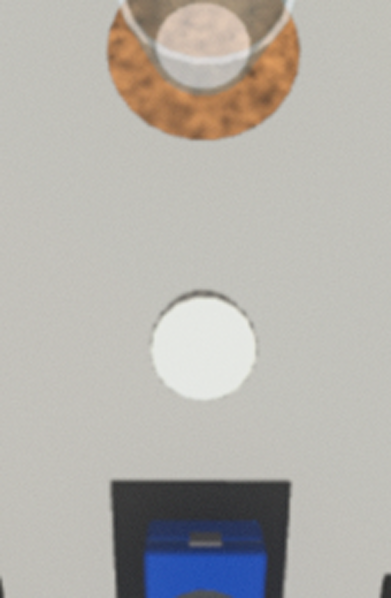

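View pics/s2.png

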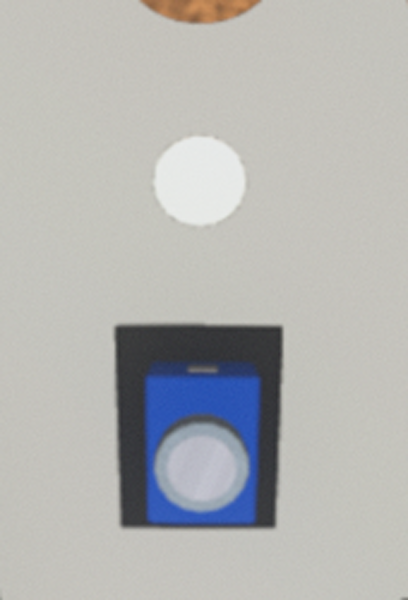

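```bash
python3 - <<'E'
from h import *
a=np.load("r1p.npy");p=(a[:3],a[3:]);P=lambda c,z:pix2plane("wrist",np.array(c)/2.3+[170,0],z,p)*1000
print("r jar",P([[203.5,347.5]],.046),"foot",P([[204,46]],.005))
a=np.load("s1p.npy");p=(a[:3],a[3:]);P=lambda c,z:pix2plane("wrist",np.array(c)/2.4+[170,0],z,p)*1000
k=P([[147,377],[260,377],[147,522],[257,523]],.044)
print("s jar",P([[200,181]],.046),"case",k.mean(0),"tin",P([[202,465.5]],.064))
bot.move_pose([.35,.35,.3],down(np.radians(130)))
t,_=shot("top",None);s,_=shot("scene","t_scene")
cv2.imwrite("pics/t_top.png",cv2.resize(t[120:270,170:370,::-1],None,fx=4,fy=4,interpolation=cv2.INTER_CUBIC));np.save("ttop.npy",t)
print(bot.read_clock())
E
```

```text
r jar [[641.60221475   2.99408236]] foot [[ 626.55667597 -135.37812307]]
s jar [[641.48164207   4.6125754 ]] case [654.35447597 143.1736339 ] tin [[654.92340036 143.61851605]]
46.2833
```

View pics/t_top.png

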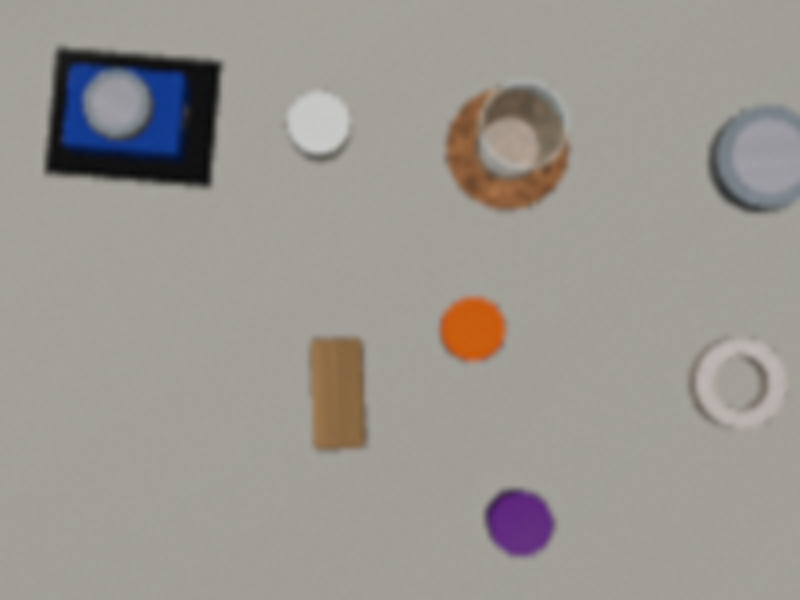

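View pics/t_scene.png

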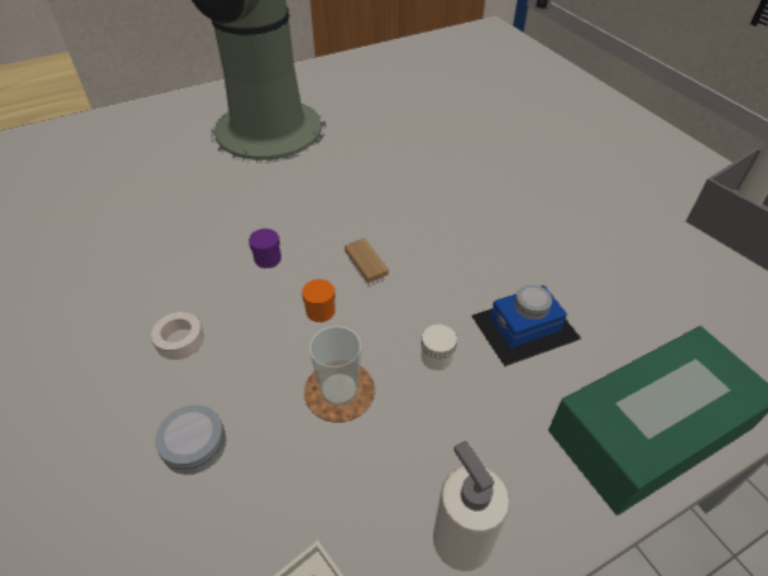

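```bash
python3 - <<'E'
from h import *
P=lambda c,z:pix2plane("top",np.array(c)/4+[170,120]-.4,z)*1000
print("jar",P([[319,124]],.046),"tin",P([[118,103]],.064),"rim",P([[522,129]],.099),"foot",P([[510,146]],.007),"coaster",P([[508,147.5]],.004))
print("case",P([[67,63],[187,71],[62,150],[183,158]],.044).mean(0),"mat",P([[58,48],[221,63],[46,172],[210,186]],.004).mean(0))
E
```

```text
jar [[642.70201499   2.60469284]] tin [[657.44802215 142.99025913]] rim [[ 626.4414607  -135.39718109]] foot [[ 630.21706895 -137.93230156]] coaster [[ 629.62188116 -136.77132884]]
case [656.02053404 141.48270141] mat [658.7299466  141.15564589]
```

```bash
python3 - <<'E'
from h import *
print(bot.close_job(),bot.read_clock())
E
```

```text
the job is handed in; nothing more can be done
the job is handed in; nothing more can be done
```

I set everything out in the order you asked and handed the job in at about 46 s on the robot's clock. The case is on the mat, the tin is on the case, the glass is on the coaster and the white jar is on the bare table between them.

The last wrist and top pictures, taken with the arm well clear, show all four upright and released. The offsets they give:

| Thing | Offset | From |
|---|---|---|
| Case | 2–3 mm from the mat's centre, long side along the mat's to within about 1° | mat centre |
| Tin | 1–2 mm | case centre |
| Glass | about 1 mm | coaster centre |
| Jar | about 1 mm or less | point halfway between glass and case |

- **Jar moved twice:** my first placing of the jar was about 5–6 mm off, so I picked it up again and moved it.
- **Case left as is:** I did not correct the case's 2–3 mm.
- **Camera disagreement:** the wrist and top cameras differ by about 1–2 mm in absolute position. They agree on where the things stand relative to each other.
- **Left alone:** I did not touch the big tin, nail brush, tape or the orange and purple jars. They look unmoved in the last pictures, but I did not measure them.

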